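# Clamp the engraving plate

### The job

Slide the plate block along the clamp's bed until its end is fully home against the end stop, then wind the clamp's crank clockwise (seen from above) until the pad comes down on the plate, and snug it by feel: clearly firmer than the free-running crank, but not over-tightened. Let go, leaving the block clamped and home, and do not disturb the tape roll and the graver beside the clamp.

Things in the scene. Friction and masses are not known exactly. Their poses are not given: they have to be found in the camera images.
- bed: Steel bed plate of the clamp, fixed to the bench: 12 mm thick, 100 mm wide. Origin at bench level on the vertical screw axis. Its x axis runs along the bed towards the end stop (the way the block is pushed); z up. The plate spans x = -125 to +60 mm. Two guide rails, 10 mm above the bed and 47 mm apart, run from x = -50 to +30 mm.
- clamp: Grey screw clamp on the bed, same origin and axes: column at x = 52 to 88 mm, arm over the bed from x = -28 to +88 mm, 48 mm wide, 100 to 124 mm above the bench. Its round sprung pad (34 mm across, 10 N per mm) goes straight down on the screw axis, 5 mm per rad of crank. The pad's starting height is not measured and differs each time: 14 to 25 mm above the plate (0.45 to 0.8 turn).
- stop_face (a point): Centre of the end stop's face, at the block's half height (24.5 mm above the bench), 30 mm beyond the screw axis along the clamp's x.
- crank_axis (a point): Fixed point on the vertical screw axis, 163 mm above the bench, level with knob_mid; crank arm and hub end 137 mm above the bench. Turned slowly, the free crank drags with about 5 N at the knob (less is felt when stopped). From first touch of the pad this rises about 1 N per 10 degrees: snug is 2 to 4 N (20 to 40 degrees) more, 5.5 N (55 degrees) more is too tight. It stays where it is left.
- knob_mid (a point): Middle of the upright black knob on the end of the crank: 20 mm across, 139 to 179 mm above the bench, free to spin on its pin. It runs at this height on a circle of 45 mm radius about crank_axis. Winding it clockwise seen from above lowers the pad.
- block_mid (a point): Centre of the plate block: hardwood block with a brass plate on top, 150 mm long (x), 40 mm wide (y), 25 mm tall, about 0.6 kg, lying on the bed between the rails, its x axis along the clamp's x, drawn back 30 to 55 mm from the stop.
- block_front (a point): Centre of the block's end face nearest the stop (75 mm from the centre).
- block_back (a point): Centre of the block's free end face, farthest from the stop; it sticks out well clear of the clamp's arm, to be pushed or gripped across its 40 mm width.
- tape: Bystander: roll of yellow tape, 72 mm across, 22 mm tall.
- graver: Bystander: hand graver with a wooden mushroom handle, 130 mm long.
Mind the look-alikes: they are no part of the job. Of the things shaped like the part that bears block_mid, the wooden one is meant.

How it is judged:
By the outcome, as a careful person would: the job done as asked, in the order asked, and still so for the second after the job is handed in, with the robot touching nothing.
It also fails if it takes over 72 s, if anything falls off the work surface, if the arm or the gripper's body presses on something with over 40 N, if the wrist force passes 120 N, or if a joint passes its speed limit or range.

### The arm

A 7-joint arm with a two-finger parallel gripper is mounted at the origin on the work surface. World frame = base frame: x ahead of the robot, y to its left, z up, the work surface at z = 0. Lengths are in m, angles in rad, forces in N, time in s.
With the tool pointing down it reaches from about 0.425 to 0.825 m from the base axis. Payload 3.6 kg.
Tool frame: the origin (TCP) lies at the very end of the fingers, on their centre line; the grasp point (between the pads) lies manip.pinch_z behind it (manip.pinch_z is the distance from the TCP to the grasp point, in m); z points along the fingers, x is the direction in which the jaws open and shut, and the axes are right-handed (so a half turn about z gives the same grasp; the last joint's range is limited). The gripper opens to 93 mm and grips with 3 to 60 N. Pads are 15 mm wide; open, the fingers measure 128 mm over their backs; the gripper's body (75 mm by 188 mm) begins 65 mm behind the grasp point.
Start: joints at [1.161, 0.615, -0.013, 1.423, 0.008, 1.103, -0.04], TCP at [0.243, -0.603, 0.219] pointing down, gripper open.
Joint ranges: [-3.12, 3.12], [-0.3, 2.06], [-1.34, 1.32], [0.26, 2.42], [-1.36, 4.5], [0.01, 1.98], [-2.84, 2.84]. Speed limits (rad/s): [2.79, 2.79, 3.14, 3.14, 3.14, 3.14, 3.14].

### API

Orientations are given as a unit quaternion [x, y, z, w].
In Python, from cell import manip gives the robot as it stands.
- The arm moves only by the tool play_rows, never from a script. Its argument "steps" is text: rows parted by semicolons, each of 7 numbers parted by spaces: the shift along the world's x, y, z in mm, then the turn, a rotation vector about the world's x, y, z in degrees, then the opening, from 0 (shut) to 1 (fully open). A call has 1 to 10 rows; each row shifts and turns the commanded pose from where the row before left it; what a row does not reach is not made up. A row lasts 1/8 s, in which the tool goes at most 62.5 mm and 10.7 degrees, less where a joint would pass 70% of its speed; a pose out of reach is approached as far as the arm can. A call is refused whole if a number of a shift passes 62.5 or a number of a turn 10.7, either way. A call with a gripper value outside its range is refused whole. The fingers move at their own pace and stop on an object; the grip force is fixed at half the most. Time passes only in rows, so rows that do not move let the fingers close. It gives the time, the measured TCP pose, the force and the opening at its end, in the units of the state.
- manip.get_state(): the state, without advancing time (a new reading comes with each control period).
- manip.read_camera(name): name is "scene" or "top" or "wrist"; returns a dict with "image" (480x640x3 uint8, red, green, blue), "depth" (480x640 float32, m along the optical axis (not along the pixel's ray), 0 where there is no reading), "fov_y" (degrees; the focal length in pixels is half the picture's height over the tangent of half this angle, whatever the lens; pixels are square), "cx", "cy" (the principal point, pixels), "k1" (the pictures are not rectified: a ray, as slopes to the right and down, at radius r is drawn at 1 + k1 r^2 times it, then the intrinsics apply), "extrinsics" (4x4, takes a point from camera to world coordinates). Camera axes: x right, y down, z forward; pixel columns grow to the right and rows downward; lengths in m; the calibration is good to about 2 mm. A picture is of the moment at which its call begins.
- manip.finish_job(): hands the job in, once; it reports no verdict.
Trained networks look in a picture, given as the dict that the camera call returned (one of the last four; its "shot" number tells which), for a name from the list of things; names that differ only in an ending like _2 or _b are one class to them, and where a whole thing is asked for, a point or a joint stands for the part that bears it (a point fixed in the world has none). Each returns a list of dicts, best first, with "p" (0 to 1); they miss things now and then, are a little off and sometimes report something else, mostly with a low value. They report only what shows in the picture. A call takes as long as a camera call. They do not tell look-alikes from the thing itself.
- manip.search_frame(target, picture): "centre" ([x, y, z] in m, in the coordinates of the camera as it stood for that picture, good to about 4 mm: the middle of the surface that is visible of it).
The state is a dict: "time_s": time; "q": joint angles; "dq": joint speeds; "joint_efforts": joint torques, N m; "tcp_pos": TCP position; "tcp_rot": TCP orientation; "wrist_force": force on the tool from outside, world axes, zero at the start; "torque": the same for the moment, N m; "opening": opening from 0.0 (shut) to 1.0 (fully open).
Only numpy, scipy, OpenCV 4.12 (cv2) and the standard library are available. Lean on these libraries where they do the work, as an engineer would, in place of code of your own. Each camera call takes 0.05 s, during which the arm holds its last target. There are 200 camera calls.

## Working session

There is one attempt and no reset: what is moved stays moved. The work goes in short steps, Python scripts to look and compute and a tool call to move; the robot and the scene stay as the last step left them, time stands still between calls to the robot, and variables do not carry over. Pictures are saved under pics/ and viewed, about 8 in all and at most 12, crops included, and the job is handed in when it is done.

Besides the shell and the picture viewer there is one more tool, called after "Emit:" as name(argument=value, ...) on one line, values as JSON. play_rows: Moves the arm, as the interface text tells. Its arguments: {"type":"object","properties":{"steps":{"type":"string"}},"required":["steps"]}

```bash
mkdir -p pics; cat > h.py <<'E'
import numpy as np, cv2
from cell import manip
def K(p):
    f=p["image"].shape[0]/2/np.tan(np.radians(p["fov_y"]/2)); return f,p["cx"],p["cy"],p["k1"]
def px2w(p,u,v,z=None):
    f,cx,cy,k=K(p); a=np.array([(u-cx)/f,(v-cy)/f]); s=a.copy()
    for _ in range(20): s=a/(1+k*(s@s))
    E=np.array(p["extrinsics"]); d=E[:3,:3]@np.r_[s,1]
    if z is None: t=p["depth"][int(round(v)),int(round(u))]
    else: t=(z-E[2,3])/d[2]
    return E[:3,3]+t*d
def w2px(p,w):
    f,cx,cy,k=K(p); E=np.array(p["extrinsics"]); c=E[:3,:3].T@(np.array(w)-E[:3,3]); s=c[:2]/c[2]
    s=s*(1+k*(s@s)); return s*f+[cx,cy]
def save(p,n,crop=None,sc=1):
    im=cv2.cvtColor(p["image"],cv2.COLOR_RGB2BGR)
    if crop: a,b,c,d=crop; im=im[b:d,a:c]
    cv2.imwrite("pics/"+n,cv2.resize(im,None,fx=sc,fy=sc,interpolation=cv2.INTER_CUBIC))
def find(t,p):
    E=np.array(p["extrinsics"])
    for r in manip.search_frame(t,p)[:4]:
        w=E[:3,:3]@np.array(r["centre"])+E[:3,3]; print(t,round(r["p"],2),w.round(4),w2px(p,w).round(0))
E
python3 - <<'E'
from h import *
s=manip.get_state(); print(s["time_s"],s["tcp_pos"],s["tcp_rot"],manip.pinch_z,s["opening"])
for n in("scene","top"):
    p=manip.read_camera(n); save(p,n+"1.png")
    print(n,np.array(p["extrinsics"]).round(3).tolist())
    for t in("bed","clamp","stop_face","crank_axis","knob_mid","block_mid","block_front","block_back","tape","graver"):
        try: find(t,p)
        except Exception as e: print(t,e)
E
```

```text
0.0 [ 0.24313277 -0.60197089  0.21748245] [ 8.29031715e-01 -5.59200138e-01 -1.06117359e-03 -7.03426718e-04] 0.0188 0.9983166675966407
scene [[-0.161, 0.725, -0.669, 1.212], [0.987, 0.131, -0.095, 0.071], [0.019, -0.676, -0.737, 0.93], [0.0, 0.0, 0.0, 1.0]]
bed 0.79 [0.6198 0.0298 0.0107] [346. 331.]
clamp 0.81 [0.6068 0.0902 0.1078] [384. 300.]
clamp 0.39 [0.4453 0.0233 0.0203] [355. 257.]
stop_face 0.67 [0.6159 0.026  0.014 ] [345. 328.]
crank_axis 0.79 [0.6104 0.0943 0.1085] [386. 302.]
knob_mid 0.68 [0.5735 0.0046 0.1662] [340. 258.]
block_mid 0.96 [ 0.4393 -0.1502  0.0229] [274. 243.]
block_mid 0.77 [0.3579 0.209  0.0265] [446. 236.]
block_mid 0.59 [ 0.5907 -0.0533  0.0355] [306. 305.]
block_mid 0.58 [ 0.5923 -0.3152  0.0239] [174. 289.]
block_front 0.96 [ 0.5908 -0.0523  0.0407] [306. 303.]
block_front 0.83 [ 0.2734 -0.3014  0.026 ] [226. 181.]
block_front 0.73 [0.3635 0.2093 0.029 ] [447. 237.]
block_front 0.63 [ 0.4392 -0.1487  0.0244] [274. 243.]
block_back 0.87 [ 0.5917 -0.0505  0.0379] [307. 305.]
block_back 0.81 [ 0.4398 -0.1476  0.0272] [275. 242.]
block_back 0.81 [0.361 
[... 573 characters left out ...]
 0.0228] [355. 284.]
block_mid 0.86 [ 0.2634 -0.303   0.0247] [432. 369.]
block_mid 0.71 [ 0.5801 -0.0624  0.0328] [314. 206.]
block_front 0.98 [ 0.5792 -0.0621  0.039 ] [314. 206.]
block_front 0.97 [ 0.5791 -0.3076  0.0245] [434. 212.]
block_front 0.85 [ 0.4265 -0.1505  0.0289] [356. 284.]
block_front 0.8 [0.3447 0.2075 0.0293] [172. 321.]
block_back 0.98 [0.3558 0.2041 0.0246] [175. 315.]
block_back 0.71 [ 0.4239 -0.1489  0.0271] [356. 286.]
block_back 0.63 [ 0.264  -0.3038  0.0249] [432. 369.]
block_back 0.56 [ 0.5773 -0.3106  0.0293] [436. 212.]
tape 0.67 [0.4686 0.0185 0.0231] [271. 261.]
graver 0.67 [ 0.7101 -0.0279  0.0154] [299. 146.]
graver 0.24 [ 0.5664 -0.0091  0.1737] [285. 196.]
```

View pics/scene1.png

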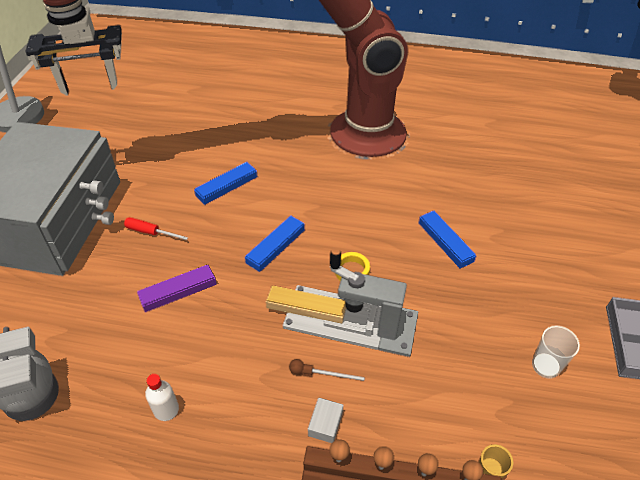

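View pics/top1.png

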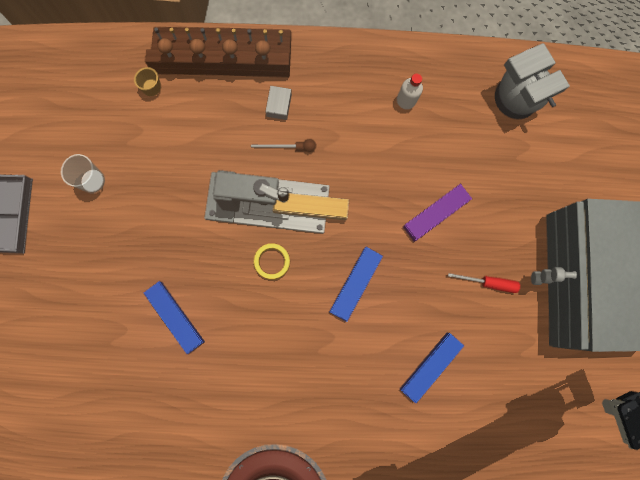

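The candidates for the block are:
- wood-coloured: scene (306,303), top (314,206)
- blue: top (356,284), (173,316) and (432,369)
- purple: top (436,212)

The wooden one lies on the bed between the rails, so it fits the description. I'll measure it and confirm it in a crop.

```bash
cat >> h.py <<'E'
def cloud(p):
    f,cx,cy,k=K(p); v,u=np.mgrid[0:480,0:640]; a=np.stack([(u-cx)/f,(v-cy)/f],-1); s=a.copy()
    for _ in range(15): s=a/(1+k*(s**2).sum(-1,keepdims=True))
    E=np.array(p["extrinsics"]); c=np.concatenate([s,np.ones(s.shape[:2]+(1,))],-1)*p["depth"][...,None]
    return c@E[:3,:3].T+E[:3,3]
E
python3 - <<'E'
from h import *
for n in("top","scene"):
    p=manip.read_camera(n); w=cloud(p); hsv=cv2.cvtColor(p["image"],cv2.COLOR_RGB2HSV); ok=p["depth"]>0
    R=ok&(w[...,0]>.5)&(w[...,0]<.68)&(w[...,1]>-.2)&(w[...,1]<.2)
    def rect(m,name):
        q=w[m]; 
        if len(q)<5: print(name,len(q));return
        r=cv2.minAreaRect((q[:,:2]*1000).astype(np.float32)); print(n,name,len(q),np.round(r[0],1),np.round(r[1],1),round(r[2],2),'z',np.median(q[:,2]).round(4),np.median(q[:,:2],0).round(4))
    rect(R&(w[...,2]>.115)&(w[...,2]<.128),"armtop")
    rect(R&(w[...,2]>.032)&(w[...,2]<.042)&(hsv[...,1]>90)&(hsv[...,2]>110),"block")
    rect(R&(w[...,2]>.008)&(w[...,2]<.016)&(hsv[...,1]<60),"bed")
    rect(R&(w[...,2]>.15)&(w[...,2]<.185),"knob")
    rect(R&(w[...,2]>.172)&(w[...,2]<.185),"knobtop")
    rect(R&(w[...,2]>.127)&(w[...,2]<.142),"crank")
    save(p,n+"2.png",(200,150,370,250) if n=="top" else (240,220,440,370),4)
E
```

```text
top armtop 1375 [593.1  66.5] [117.4  53.9] 85.0 z 0.124 [0.5927 0.0775]
top block 1257 [582.3 -55.8] [149.5  40.3] 86.46 z 0.0374 [ 0.58   -0.0625]
top bed 2191 [590.7  33.5] [243.9 100.5] 85.17 z 0.0125 [0.5613 0.0151]
top knob 68 [571.7  -5.6] [17.4 18.6] 36.33 z 0.1735 [ 0.5658 -0.0071]
top knobtop 40 [572.   -5.9] [17.4 17.9] 36.33 z 0.1762 [ 0.5672 -0.0066]
top crank 427 [592.   52.6] [135.7  45. ] 85.07 z 0.1369 [0.5864 0.0321]
scene armtop 1331 [596.1  66.9] [114.4  55.4] 84.65 z 0.1244 [0.6023 0.0778]
scene block 1365 [582.3 -54.5] [148.1  42.7] 86.31 z 0.038 [ 0.5844 -0.0539]
scene bed 2779 [590.2  35. ] [244.2 103.6] 84.86 z 0.0127 [0.6164 0.0551]
scene knob 144 [576.3  -2.4] [12.3 19.8] 4.88 z 0.1675 [ 0.5784 -0.0018]
scene knobtop 51 [576.6  -2.5] [11.9 19.1] 7.55 z 0.1763 [ 0.5782 -0.0014]
scene crank 435 [593.4  54.6] [131.9  42.7] 82.85 z 0.137 [0.5883 0.0333]
```

View pics/scene2.png

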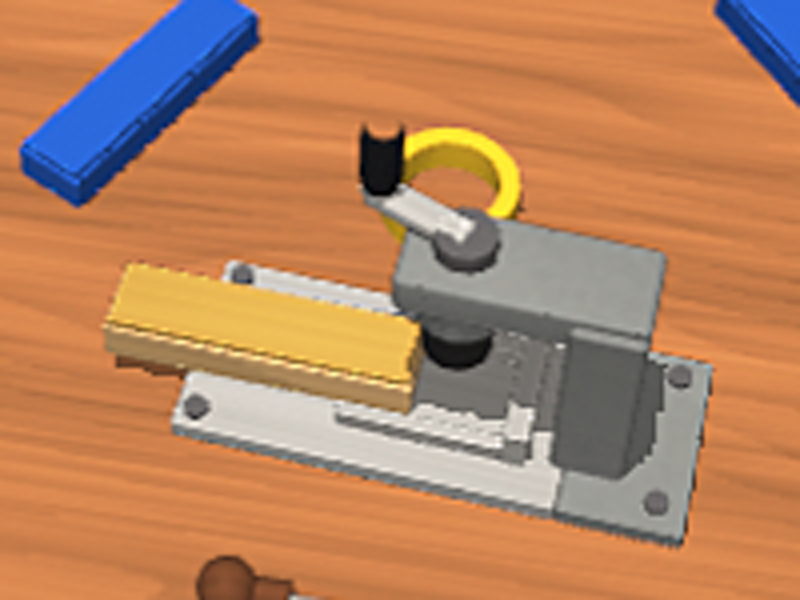

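View pics/top2.png

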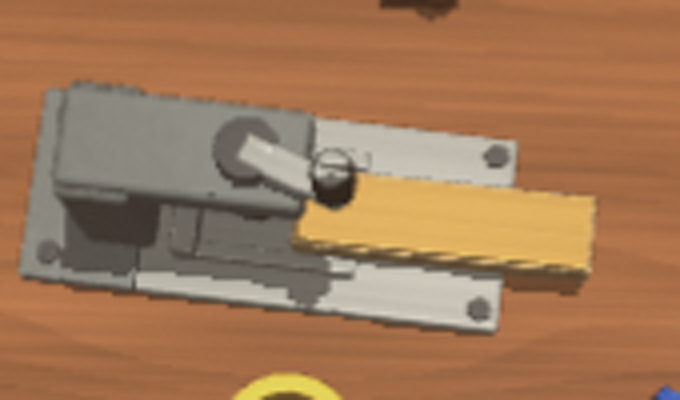

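The scene crop shows the wooden block with its brass top at crop (260,330), on the bed with its front end just under the arm. The pad is above it and the knob sits at (380,160). The top crop agrees, with the knob at (333,172) and the hub at (247,145). The wooden block is the one meant.

My estimates are: clamp axis about 85° in the world xy plane, screw axis about (0.591, 0.037), gap to the stop about 48 mm. I'm moving behind the block's free end.

Emit:
play_rows(steps="0 40 20 0 0 6.3 0;0 50 20 0 0 6.3 0;0 50 0 0 0 6.3 0;0 50 0 0 0 6.3 0;55 40 0 0 0 6.3 0;55 40 0 0 0 6.3 0;55 40 0 0 0 6.3 0;55 40 0 0 0 6.3 0;55 40 0 0 0 6.3 0;55 30 0 0 0 6.3 0")

```text
time_s: 2.45
tcp_pos: [0.5525, -0.1976, 0.2591]
tcp_rot: [0.999, -0.042, 0.0, 0.0]
wrist_force: [0.9, -0.3, 0.1]
opening: 0.014
```

```bash
python3 - <<'E'
from h import *
from scipy.spatial.transform import Rotation as R
s=manip.get_state(); print(s["time_s"],s["tcp_pos"],R.from_quat(s["tcp_rot"]).as_matrix().round(3).tolist(),s["wrist_force"],s["opening"])
p=manip.read_camera("wrist"); save(p,"w1.png"); w=cloud(p); hsv=cv2.cvtColor(p["image"],cv2.COLOR_RGB2HSV); ok=p["depth"]>0
m=ok&(w[...,2]>.033)&(w[...,2]<.042)&(hsv[...,1]>90)&(w[...,0]>.5)&(w[...,0]<.68)
q=w[m];print(len(q)); r=cv2.minAreaRect((q[:,:2]*1000).astype(np.float32));print(r, cv2.boxPoints(r).round(1).tolist())
E
```

```text
2.45 [ 0.55247225 -0.19755872  0.25910295] [[0.997, -0.083, 0.001], [-0.083, -0.997, -0.001], [0.001, 0.0, -1.0]] [ 0.85485105 -0.34130651  0.05534975] 0.013721153328031198
5271
((583.8515625, -57.20116424560547), (140.9195098876953, 39.268577575683594), 86.32386779785156) [[559.7000122070312, -126.30000305175781], [598.9000244140625, -128.8000030517578], [608.0, 11.899999618530273], [568.7999877929688, 14.399999618530273]]
```

View pics/w1.png

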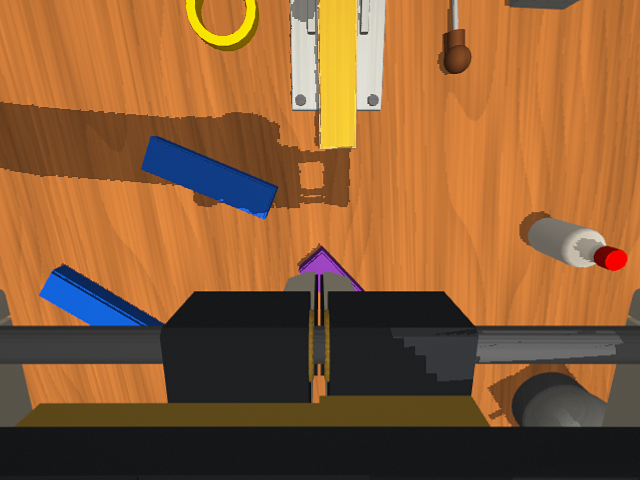

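The wrist view shows the wooden block's free end at (338,147), centred near (0.579, -0.128). The way is clear, so I'm descending behind it.

Emit:
play_rows(steps="2 0 -55 0 0 0 0;0 0 -55 0 0 0 0;0 0 -55 0 0 0 0;0 0 -45 0 0 0 0;0 0 -22 0 0 0 0;0 0 0 0 0 0 0;0 0 0 0 0 0 0")

```text
time_s: 3.38
tcp_pos: [0.5539, -0.1993, 0.0278]
tcp_rot: [0.999, -0.044, 0.001, 0.0]
wrist_force: [1.5, 0.5, -1.0]
opening: 0.007
```

Emit:
play_rows(steps="11 15 -5 0 0 0 0;11 15 0 0 0 0 0;0 0 0 0 0 0 0;0.9 10 0 0 0 0 0;0.9 10 0 0 0 0 0;0.5 6 0 0 0 0 0;0.5 6 0 0 0 0 0;0.5 6 0 0 0 0 0;0.5 6 0 0 0 0 0;0 0 0 0 0 0 0")

```text
time_s: 4.62
tcp_pos: [0.5783, -0.1268, 0.0217]
tcp_rot: [0.999, -0.044, -0.0, 0.001]
wrist_force: [-0.4, -3.9, 0.9]
opening: 0.007
```

Emit:
play_rows(steps="0.5 6 0 0 0 0 0;0.5 6 0 0 0 0 0;0.5 6 0 0 0 0 0;0.5 6 0 0 0 0 0;0.3 3 0 0 0 0 0;0 0 0 0 0 0 0")

```text
time_s: 5.38
tcp_pos: [0.5811, -0.0981, 0.0216]
tcp_rot: [0.999, -0.044, 0.0, 0.0]
wrist_force: [-1.1, -5.0, 0.9]
opening: 0.005
```

Emit:
play_rows(steps="0.2 3 0 0 0 0 0;0.2 3 0 0 0 0 0;0.2 2 0 0 0 0 0;0 0 0 0 0 0 0")

```text
time_s: 5.88
tcp_pos: [0.5816, -0.0915, 0.0217]
tcp_rot: [0.999, -0.044, -0.0, 0.001]
wrist_force: [-1.1, -6.1, 0.9]
opening: 0.007
```

Emit:
play_rows(steps="0.1 2 0 0 0 0 0;0.1 2 0 0 0 0 0;0 0 0 0 0 0 0")

```text
time_s: 6.25
tcp_pos: [0.5815, -0.0914, 0.0217]
tcp_rot: [0.999, -0.045, -0.0, 0.003]
wrist_force: [-1.2, -11.0, 1.0]
opening: 0.008
```

Emit:
play_rows(steps="0.2 3 0 0 0 0 0;0.2 3 0 0 0 0 0;0 0 0 0 0 0 0;0 0 0 0 0 0 0")

```text
time_s: 6.75
tcp_pos: [0.5815, -0.0914, 0.0218]
tcp_rot: [0.999, -0.047, -0.001, 0.007]
wrist_force: [-1.6, -17.6, 1.8]
opening: 0.006
```

The block isn't moving any further and the force has risen to 17 N, so it is at the stop. I'm backing off, rising and looking.

Emit:
play_rows(steps="-0.5 -8 0 0 0 0 0;-1 -10 0 0 0 0 0;-3 -30 0 0 0 0 0;0 -20 50 0 0 0 0;0 0 55 0 0 0 0.5;0 0 55 0 0 0 0.5;0 0 55 0 0 0 0.5;0 0 10 0 0 0 0.5;0 0 0 0 0 0 0.5")

```text
time_s: 7.88
tcp_pos: [0.578, -0.1461, 0.2467]
tcp_rot: [0.999, -0.042, 0.0, -0.001]
wrist_force: [0.0, -0.2, 0.1]
opening: 0.479
```

```bash
python3 - <<'E'
from h import *
s=manip.get_state(); print(s["time_s"],s["tcp_pos"],s["tcp_rot"],s["wrist_force"],s["opening"])
for n in("wrist","top","scene"):
    p=manip.read_camera(n); save(p,n+"3.png")
    w=cloud(p); hsv=cv2.cvtColor(p["image"],cv2.COLOR_RGB2HSV); ok=p["depth"]>0
    R=ok&(w[...,0]>.5)&(w[...,0]<.68)&(w[...,1]>-.2)&(w[...,1]<.2)
    def rect(m,name):
        q=w[m]
        if len(q)<5: print(name,len(q));return
        r=cv2.minAreaRect((q[:,:2]*1000).astype(np.float32)); print(n,name,len(q),np.round(r[0],1),np.round(r[1],1),round(r[2],2),'box',cv2.boxPoints(r).round(0).tolist())
    rect(R&(w[...,2]>.033)&(w[...,2]<.042)&(hsv[...,1]>90)&(hsv[...,2]>110),"block")
    rect(R&(w[...,2]>.115)&(w[...,2]<.128),"armtop")
    rect(R&(w[...,2]>.172)&(w[...,2]<.185)&(hsv[...,2]<130),"knobtop")
    find("knob_mid",p)
E
```

```text
7.875 [ 0.57800311 -0.14613209  0.24669988] [ 9.99097413e-01 -4.24676232e-02  3.66431407e-04 -8.51834355e-04] [ 0.0060606  -0.16942686  0.10371465] 0.47919999637432925
wrist block 4034 [588.6 -24.9] [110.5  39.3] 84.52 box [[564.0, -78.0], [603.0, -82.0], [613.0, 28.0], [574.0, 32.0]]
wrist armtop 1235 [590.9  20. ] [19.7 48.1] 84.05 box [[566.0, 13.0], [614.0, 8.0], [616.0, 27.0], [568.0, 32.0]]
wrist knobtop 293 [574.1  -3.6] [19.3 17.9] 4.97 box [[564.0, 4.0], [565.0, -13.0], [585.0, -12.0], [583.0, 6.0]]
knob_mid 0.55 [ 0.5751 -0.0046  0.1703] [294.  32.]
knob_mid 0.29 [0.5853 0.0164 0.127 ] [309.  18.]
top block 861 [587.6  -9.4] [147.4  39.2] 84.81 box [[561.0, -81.0], [600.0, -85.0], [614.0, 62.0], [575.0, 66.0]]
top armtop 1391 [593.1  66.2] [117.2  53.7] 85.49 box [[562.0, 10.0], [615.0, 6.0], [624.0, 122.0], [571.0, 127.0]]
top knobtop 25 [568.4  -4.3] [19.   9.7] 70.63 box [[561.0, -12.0], [570.0, -15.0], [576.0, 3.0], [567.0, 6.0]]
scene block 1204 [588.3  -7.8] [148.2  42.1] 84.33 box [[560.0, -79.0], [602.0, -84.0], [617.0, 64.0], [575.0, 68.0]]
scene armtop 1333 [594.4  67. ] [115.5  55.3] 83.12 box [[560.0, 13.0], [615.0, 6.0], [629.0, 121.0], [574.0, 128.0]]
scene knobtop 41 [577.5  -3.8] [18.2  9.7] 87.36 box [[572.0, -13.0], [582.0, -13.0], [583.0, 5.0], [573.0, 6.0]]
knob_mid 0.67 [0.576  0.0021 0.1682] [338. 258.]
```

View pics/wrist3.png

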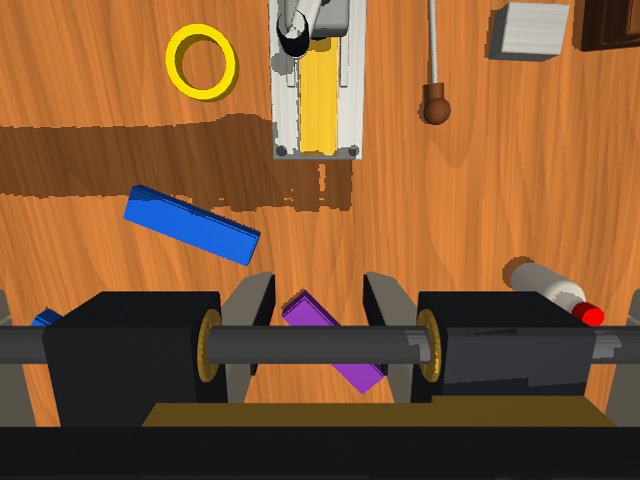

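The block now lies along 84.5°, centred at (0.588, -0.008), which matches home. The knob is at wrist (293,35), or (0.574, -0.004). Next I'll move over it, lower the open fingers and grip.

Emit:
play_rows(steps="-2 40 0 0 0 0 0.5;-2 40 0 0 0 0 0.5;0 40 0 0 0 0 0.5;0 22 0 0 0 0 0.5;0 0 0 0 0 0 0.5;0 0 0 0 0 0 0.5")

```text
time_s: 8.93
tcp_pos: [0.5737, -0.0077, 0.2461]
tcp_rot: [0.999, -0.045, -0.0, 0.001]
wrist_force: [0.3, -0.4, 0.2]
opening: 0.504
```

Emit:
play_rows(steps="0.5 4 -40 0 0 0 0.5;0 0 -40 0 0 0 0.5;0 0 -18 0 0 0 0.5;0 0 0 0 0 0 0.5;0 0 0 0 0 0 0;0 0 0 0 0 0 0;0 0 0 0 0 0 0;0 0 0 0 0 0 0;0 0 0 0 0 0 0")

```text
time_s: 10.05
tcp_pos: [0.5739, -0.002, 0.1494]
tcp_rot: [0.999, -0.044, -0.0, 0.0]
wrist_force: [-4.5, -0.8, 6.2]
opening: 0.208
```

The opening of 19 mm shows the knob is gripped. I'm tabulating the circle steps.

```bash
python3 -c "
import numpy as np
for st,N in((6,60),):
  a=np.radians(-113.5-st*np.arange(N+1)); P=45*np.c_[np.cos(a),np.sin(a)]; D=np.diff(P,axis=0)
  for i in range(0,N,10): print(st*i,(-113.5-st*i),'; '.join('%.1f %.1f 0 0 0 0 0'%tuple(d) for d in D[i:i+10]))
"
```

```text
0 -113.5 -4.2 2.1 0 0 0 0 0; -4.0 2.5 0 0 0 0 0; -3.7 2.9 0 0 0 0 0; -3.4 3.3 0 0 0 0 0; -3.0 3.6 0 0 0 0 0; -2.6 3.9 0 0 0 0 0; -2.2 4.2 0 0 0 0 0; -1.7 4.4 0 0 0 0 0; -1.3 4.5 0 0 0 0 0; -0.8 4.6 0 0 0 0 0
60 -173.5 -0.3 4.7 0 0 0 0 0; 0.2 4.7 0 0 0 0 0; 0.7 4.7 0 0 0 0 0; 1.2 4.6 0 0 0 0 0; 1.6 4.4 0 0 0 0 0; 2.1 4.2 0 0 0 0 0; 2.5 4.0 0 0 0 0 0; 2.9 3.7 0 0 0 0 0; 3.3 3.4 0 0 0 0 0; 3.6 3.0 0 0 0 0 0
120 -233.5 3.9 2.6 0 0 0 0 0; 4.2 2.2 0 0 0 0 0; 4.4 1.7 0 0 0 0 0; 4.5 1.3 0 0 0 0 0; 4.6 0.8 0 0 0 0 0; 4.7 0.3 0 0 0 0 0; 4.7 -0.2 0 0 0 0 0; 4.7 -0.7 0 0 0 0 0; 4.6 -1.2 0 0 0 0 0; 4.4 -1.6 0 0 0 0 0
180 -293.5 4.2 -2.1 0 0 0 0 0; 4.0 -2.5 0 0 0 0 0; 3.7 -2.9 0 0 0 0 0; 3.4 -3.3 0 0 0 0 0; 3.0 -3.6 0 0 0 0 0; 2.6 -3.9 0 0 0 0 0; 2.2 -4.2 0 0 0 0 0; 1.7 -4.4 0 0 0 0 0; 1.3 -4.5 0 0 0 0 0; 0.8 -4.6 0 0 0 0 0
240 -353.5 0.3 -4.7 0 0 0 0 0; -0.2 -4.7 0 0 0 0 0; -0.7 -4.7 0 0 0 0 0; -1.2 -4.6 0 0 0 0 0; -1.6 -4.4 0 0 0 0 0; -2.1 -4.2 0 0 0 0 0; -2.5 -4.0 0 0 0 0 0; -2.9 -3.7 0 0 0 0 0; -3.3 -3.4 0 0 0 0 0; -3.6 -3.0 0 0 0 0 0
300 -413.5 -3.9 -2.6 0 0 0 0 0; -4.2 -2.2 0 0 0 0 0; -4.4 -1.7 0 0 0 0 0; -4.5 -1.3 0 0 0 0 0; -4.6 -0.8 0 0 0 0 0; -4.7 -0.3 0 0 0 0 0; -4.7 0.2 0 0 0 0 0; -4.7 0.7 0 0 0 0 0; -4.6 1.2 0 0 0 0 0; -4.4 1.6 0 0 0 0 0
```

Emit:
play_rows(steps="-4.2 2.1 0 0 0 0 0; -4.0 2.5 0 0 0 0 0; -3.7 2.9 0 0 0 0 0; -3.4 3.3 0 0 0 0 0; -3.0 3.6 0 0 0 0 0")

```text
time_s: 10.68
tcp_pos: [0.5578, 0.0103, 0.1494]
tcp_rot: [0.999, -0.045, 0.002, 0.001]
wrist_force: [2.6, -4.7, 3.9]
opening: 0.207
```

```bash
cat > st.py <<'E'
from h import *
s=manip.get_state(); r=np.array(s["tcp_pos"][:2])*1e3-[592,37.5]; a=np.arctan2(r[1],r[0]); e=np.array([np.cos(a),np.sin(a)]); t=np.array([e[1],-e[0]]); F=np.array(s["wrist_force"])
print(s["time_s"],"r",np.hypot(*r).round(2),"ang",np.degrees(a).round(1),"Frad",(F[:2]@e).round(2),"Fcw",(F[:2]@t).round(2),"Fz",F[2].round(2),s["opening"],np.abs(s["dq"]).max())
E
python3 st.py
```

```text
10.675 r 43.69 ang -141.4 Frad 0.85 Fcw -5.29 Fz 3.87 0.2065005361879417 0.06520715981064923
```

The free drag is about 5.3 N and the radial force is small, so the circle fits well. Continuing.

Emit:
play_rows(steps="-2.6 3.9 0 0 0 0 0; -2.2 4.2 0 0 0 0 0; -1.7 4.4 0 0 0 0 0; -1.3 4.5 0 0 0 0 0; -0.8 4.6 0 0 0 0 0;-0.3 4.7 0 0 0 0 0; 0.2 4.7 0 0 0 0 0; 0.7 4.7 0 0 0 0 0; 1.2 4.6 0 0 0 0 0; 1.6 4.4 0 0 0 0 0")

```text
time_s: 11.92
tcp_pos: [0.5503, 0.0555, 0.1493]
tcp_rot: [0.999, -0.044, -0.0, 0.002]
wrist_force: [-1.2, -4.5, 6.9]
opening: 0.205
```

```bash
python3 st.py
```

```text
11.925 r 45.38 ang 156.7 Frad -0.73 Fcw -4.63 Fz 6.89 0.205310136414505 0.06559511348866777
```

Emit:
play_rows(steps="2.1 4.2 0 0 0 0 0; 2.5 4.0 0 0 0 0 0; 2.9 3.7 0 0 0 0 0; 3.3 3.4 0 0 0 0 0; 3.6 3.0 0 0 0 0 0;3.9 2.6 0 0 0 0 0; 4.2 2.2 0 0 0 0 0; 4.4 1.7 0 0 0 0 0; 4.5 1.3 0 0 0 0 0; 4.6 0.8 0 0 0 0 0")

```text
time_s: 13.18
tcp_pos: [0.5845, 0.0836, 0.1492]
tcp_rot: [0.999, -0.044, -0.002, 0.001]
wrist_force: [-4.6, -2.5, 9.0]
opening: 0.207
```

```bash
python3 st.py
```

```text
13.175 r 46.68 ang 99.2 Frad -1.78 Fcw -4.93 Fz 8.98 0.2073888998637618 0.10563421831039804
```

Emit:
play_rows(steps="4.7 0.3 0 0 0 0 0; 4.7 -0.3 0 0 0 0 0; 4.7 -0.8 0 0 0 0 0")

```text
time_s: 13.55
tcp_pos: [0.5982, 0.0839, 0.1492]
tcp_rot: [0.999, -0.043, -0.003, 0.0]
wrist_force: [-5.2, -2.3, 8.6]
opening: 0.207
```

```bash
python3 st.py
```

```text
13.55 r 46.78 ang 82.4 Frad -2.94 Fcw -4.89 Fz 8.61 0.20747340132641862 0.10537344601518775
```

Emit:
play_rows(steps="4.6 -1.5 0 0 0 0 0; 4.4 -2.0 0 0 0 0 0; 4.1 -2.4 0 0 0 0 0")

```text
time_s: 13.92
tcp_pos: [0.6112, 0.0801, 0.1493]
tcp_rot: [0.999, -0.043, -0.003, -0.001]
wrist_force: [-5.5, 0.3, 8.4]
opening: 0.207
```

```bash
python3 st.py
```

```text
13.925 r 46.68 ang 65.8 Frad -2.0 Fcw -5.13 Fz 8.38 0.20735146953208355 0.08981778802283223
```

Turned 183° with 5.1 N of drag, so it is still free (or only just touching). Continuing.

Emit:
play_rows(steps="3.9 -2.6 0 0 0 0 0; 3.6 -3.0 0 0 0 0 0; 3.3 -3.4 0 0 0 0 0")

```text
time_s: 14.3
tcp_pos: [0.6223, 0.0728, 0.1493]
tcp_rot: [0.999, -0.042, -0.002, -0.003]
wrist_force: [-4.3, 2.8, 7.5]
opening: 0.207
```

```bash
python3 st.py
```

```text
14.3 r 46.53 ang 49.3 Frad -0.69 Fcw -5.04 Fz 7.52 0.20745455622567427 0.07122155271147548
```

Emit:
play_rows(steps="2.9 -3.7 0 0 0 0 0; 2.5 -4.0 0 0 0 0 0; 2.1 -4.2 0 0 0 0 0")

```text
time_s: 14.68
tcp_pos: [0.6305, 0.0631, 0.1494]
tcp_rot: [0.999, -0.042, -0.001, -0.004]
wrist_force: [-2.0, 5.8, 6.0]
opening: 0.207
```

```bash
python3 st.py
```

```text
14.675 r 46.19 ang 33.6 Frad 1.56 Fcw -5.89 Fz 5.97 0.20709424773924826 0.05836335786243402
```

Emit:
play_rows(steps="1.8 -4.4 0 0 0 0 0; 1.4 -4.5 0 0 0 0 0")

```text
time_s: 14.92
tcp_pos: [0.6342, 0.0557, 0.1495]
tcp_rot: [0.999, -0.041, -0.001, -0.005]
wrist_force: [-1.2, 6.7, 4.2]
opening: 0.204
```

```bash
python3 st.py
```

```text
14.925 r 45.96 ang 23.3 Frad 1.6 Fcw -6.65 Fz 4.19 0.20413110350309335 0.05989082108714245
```

Emit:
play_rows(steps="0.9 -4.6 0 0 0 0 0; 0.5 -4.7 0 0 0 0 0")

```text
time_s: 15.18
tcp_pos: [0.6366, 0.0476, 0.1495]
tcp_rot: [0.999, -0.041, 0.0, -0.006]
wrist_force: [0.2, 8.0, 2.8]
opening: 0.209
```

```bash
python3 st.py
```

```text
15.175 r 45.67 ang 12.7 Frad 1.91 Fcw -7.74 Fz 2.82 0.20872975192914503 0.058803051026453744
```

That is 2.7 N above free running and about 29° past first touch, which is in the middle of the snug range. Releasing and rising straight up.

Emit:
play_rows(steps="0 0 0 0 0 0 0.5;0 0 0 0 0 0 0.5;0 0 0 0 0 0 0.5;0 0 0 0 0 0 0.5;0 0 30 0 0 0 0.5;0 0 50 0 0 0 0.5;0 -50 40 0 0 0 0.5;0 -60 0 0 0 0 0.5;0 -60 0 0 0 0 0.5;0 0 0 0 0 0 0.5")

```text
time_s: 16.42
tcp_pos: [0.6357, -0.1398, 0.2669]
tcp_rot: [0.999, -0.05, -0.001, 0.003]
wrist_force: [-0.0, -0.2, -0.2]
opening: 0.501
```

```bash
python3 - <<'E'
from h import *
s=manip.get_state(); print(s["time_s"],s["tcp_pos"],s["wrist_force"],s["opening"])
for n in("wrist","scene"):
    p=manip.read_camera(n); save(p,n+"4.png",None if n=="wrist" else (220,200,440,400),1 if n=="wrist" else 3)
    w=cloud(p); hsv=cv2.cvtColor(p["image"],cv2.COLOR_RGB2HSV); ok=p["depth"]>0
    R=ok&(w[...,0]>.5)&(w[...,0]<.68)&(w[...,1]>-.2)&(w[...,1]<.2)
    def rect(m,name):
        q=w[m]
        if len(q)<5: print(name,len(q));return
        r=cv2.minAreaRect((q[:,:2]*1000).astype(np.float32)); print(n,name,len(q),np.round(r[0],1),np.round(r[1],1),round(r[2],2),'box',cv2.boxPoints(r).round(0).tolist())
    rect(R&(w[...,2]>.033)&(w[...,2]<.042)&(hsv[...,1]>90)&(hsv[...,2]>110),"block")
    rect(R&(w[...,2]>.172)&(w[...,2]<.185)&(hsv[...,2]<130),"knobtop")
    find("tape",p);find("graver",p)
E
```

```text
16.425 [ 0.63571722 -0.13975897  0.26691508] [-0.03518349 -0.23754047 -0.19238208] 0.5010414344710349
wrist block 3683 [590.3  -6.9] [147.9  39.5] 84.73 box [[564.0, -79.0], [603.0, -82.0], [617.0, 65.0], [577.0, 69.0]]
knobtop 0
tape 0.66 [0.47   0.0251 0.0185] [152.  75.]
graver 0.61 [ 0.7086 -0.0271  0.0171] [374. 103.]
scene block 1116 [588.4  -7.7] [147.9  42.4] 85.11 box [[561.0, -80.0], [603.0, -83.0], [616.0, 64.0], [574.0, 68.0]]
scene knobtop 47 [639.9  45.6] [10.2 18. ] 10.21 box [[633.0, 54.0], [636.0, 36.0], [647.0, 38.0], [643.0, 55.0]]
tape 0.91 [0.4496 0.0155 0.0232] [351. 258.]
tape 0.38 [ 0.5997 -0.0133  0.0384] [326. 311.]
graver 0.68 [ 0.7157 -0.03    0.0124] [306. 371.]
```

View pics/scene4.png

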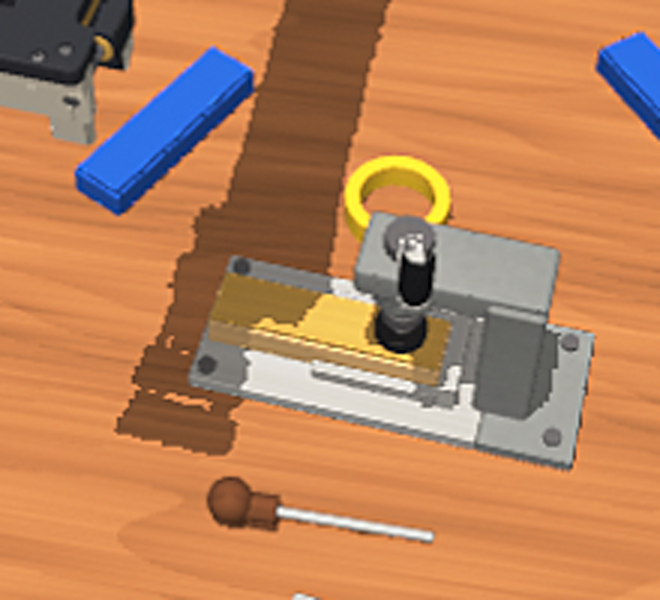

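The view shows the pad down on the plate at (400,335), the block's end at the stop at (450,370), and the tape and graver undisturbed. Handing the job in.

```bash
python3 -c "
from cell import manip; print(manip.finish_job())"
```

```text
the job is handed in; nothing more can be done
None
```

The wooden block is home against the end stop and clamped, and I handed the job in at about 16.5 s of the 72 s allowed.

- **Block home:** I pushed it about 48 mm. It then stopped moving while the push force rose to 17.6 N. The cameras put its centre at about (0.588, -0.008), within about 2 mm of the computed home position. It was still there after clamping: the scene camera agreed to about 1 mm and the wrist camera read 2 mm further along x.
- **Clamp snugged:** I wound the crank about 235° clockwise. Free drag was about 5.0 N, the pad first touched near 206°, and I stopped at 7.7 N. That is 2.7 N above free running and about 29° past first touch, inside the 2 to 4 N snug range.
- **Let go and clear:** The gripper is open and well away, and the wrist force reads near zero. The scene picture shows the pad down on the plate.
- **Bystanders:** The tape roll and graver were not touched. Their positions from the networks differ from the first look by up to about 10 mm for the tape and 2 mm for the graver. I put this down to network error, as the pictures show no change.
- **What didn't fit:** While I held the knob there was an upward force of up to 9 N, which I did not explain. It fell to 2.8 N by the end of the winding. My estimate of the screw axis was off by about 1.5 mm, which gave radial forces below 3 N.

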